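# Close the bar clamp on its part and lock it with the pin

### The job

One of the three parts lies between the jaws of the bar clamp. Slide the loose jaw until it holds that part snugly against the fixed jaw, then lock the jaw there: take the pin out of its parking hole in the rail and push it fully home, collar down on the plate, through whichever of the jaw's three holes lines up with a hole of the rail beneath. Leave the two other parts where they lie.

Things in the scene. Friction and masses are not known exactly. Their poses are not given: they have to be found in the camera images.
- clamp: Bar clamp screwed to the bench. Origin: on the bench under its rail; x to the back, y along the rail to the fixed jaw, z up. Rail: aluminium bar 186 mm long (y -93 to 93), 44 wide, 22 thick; its holed face slopes: normal (-0.574, 0, 0.819), 35 degrees from upright, middle line at x -6.3, z 39.0 mm. The part lies on the bench between the arms, at about x -92 mm.
- fixed_face (a point): On the lined face of the fixed jaw, at clamp x -92, y 67, z 19 mm; the face looks to the clamp's -y. The grey arm behind it is 16 mm thick, spans clamp x -150 to -27 mm and is 36 mm high.
- rail_hole_1 (a point): Mouth, on the rail's sloping face, of its locking hole nearest the fixed jaw (clamp y 42.5 mm). Six more follow every 18 mm toward -y, to y -65.5 mm. All are 9.2 mm wide and 18 mm deep, square to the face. The jaw's plate hides those under it.
- park_hole (a point): Mouth of the pin's parking hole in the rail's sloping face at clamp y 81 mm: 10 mm wide, 18 mm deep, square to the face.
- jaw (a joint): Slide of the loose jaw along the clamp's y, in m: 0 = fully open (104 mm between the jaw faces), growing as it closes; the space between the faces is 104 mm minus this. It rubs with about 3 N and stays where it is left.
- jaw_knob (a point): Middle of the black upright pull knob on the loose jaw's arm: 18 mm wide from 45 to 62 mm above the bench (narrower stem below to 36 mm); this point is 54 mm up, at clamp x -115 mm. The arm under it is 16 mm thick along y, spans clamp x -150 to -27 mm, is 36 mm high; its lined face lies 8 mm to +y of this point.
- hole_middle (a point): Mouth of the middle hole of three in the loose jaw's dark plate (8 mm thick, 90 mm along y), which slides over the rail; its upper face is 8.4 mm above the rail's and parallel to it. Holes 9.2 mm wide, square to the face; the others lie 24 mm to either side along y. With the jaw on a part only one of the three stands over a rail hole; at the others, 6 mm off, the pin stops on the rail.
- seat_left (a point): Point on the axis of the plate's left (+y) hole, 24 mm below its mouth: where the pin's tip is when the pin is fully home there. It moves with the jaw.
- seat_middle (a point): The same for the plate's middle hole.
- seat_right (a point): The same for the plate's right (-y) hole.
- pin: Loose steel locking pin, 64 mm long, 60 g. Origin at its tip, z along the pin to the handle. From the tip: shank 8 mm wide, 24 mm long, slightly chamfered; collar 18 mm wide, 4 mm thick; dark round handle 14 mm wide, 36 mm long. It stands loosely in the parking hole, tip 18 mm deep, leaning 35 degrees like the hole.
- pin_tip (a point): The pin's tip.
- pin_grip (a point): Where the pin is best gripped: on the middle line of its handle, 52 mm from the tip (28 mm above the collar's underside).
- module_case: Grey plug-in module case, 70 x 110 x 22 mm, 0.2 kg; held across its 70 mm. Origin at the middle of its underside, x along the 70 mm.
- enclosure: Bare die-cast aluminium enclosure with a screwed lid, 64 x 58 x 35 mm, 0.16 kg; held across its 64 mm. Origin at the middle of its underside, y along the 64 mm.
- heatsink: Finned heatsink, 25 x 40 x 20 mm, 60 g; held across its 40 mm length. Origin at the middle of its underside, y along the 40 mm.
Not all that is in view belongs to the job. There is more than one size of the module_case; the job needs the larger.

How it is judged:
On the way:
1. the loose jaw has been slid up and holds the part against the fixed jaw (((value of joint jaw above 0.031 m and y of module_case in the frame of clamp between 0.027 and 0.037 m and x of module_case in the frame of clamp between -0.125 and -0.06 m and z of module_case in the frame of clamp below 0.01 m) or (value of joint jaw above 0.037 m and y of enclosure in the frame of clamp between 0.03 and 0.04 m and x of enclosure in the frame of clamp between -0.125 and -0.06 m and z of enclosure in the frame of clamp below 0.01 m) or (value of joint jaw above 0.061 m and y of heatsink in the frame of clamp between 0.042 and 0.052 m and x of heatsink in the frame of clamp between -0.125 and -0.06 m and z of heatsink in the frame of clamp below 0.01 m))), for 0.2 s.
At the end, for the whole second after the job is handed in: The part between the jaws lies against the fixed jaw (its middle within 5 mm), the space between the jaw faces exceeds its width by less than 3 mm, and the pin rests fully home through one of the plate's holes into the rail, its tip within 4 mm of its seat (((value of joint jaw above 0.031 m and y of module_case in the frame of clamp between 0.027 and 0.037 m and x of module_case in the frame of clamp between -0.125 and -0.06 m and z of module_case in the frame of clamp below 0.01 m) or (value of joint jaw above 0.037 m and y of enclosure in the frame of clamp between 0.03 and 0.04 m and x of enclosure in the frame of clamp between -0.125 and -0.06 m and z of enclosure in the frame of clamp below 0.01 m) or (value of joint jaw above 0.061 m and y of heatsink in the frame of clamp between 0.042 and 0.052 m and x of heatsink in the frame of clamp between -0.125 and -0.06 m and z of heatsink in the frame of clamp below 0.01 m)) and (distance between pin_tip and seat_left below 0.004 m or distance between pin_tip and seat_middle below 0.004 m or distance between pin_tip and seat_right below 0.004 m) and linear speed of pin below 0.02 m/s); the robot touches nothing.
It fails at once if a part that waits outside the clamp is pushed away by more than 15 mm ((horizontal distance between module_case and clamp above 0.15 m and distance of module_case from where it was at the start of the episode above 0.015 m) or (horizontal distance between enclosure and clamp above 0.15 m and distance of enclosure from where it was at the start of the episode above 0.015 m) or (horizontal distance between heatsink and clamp above 0.15 m and distance of heatsink from where it was at the start of the episode above 0.015 m)).
It also fails if it takes over 45 s, if anything falls off the work surface, if the arm or the gripper's body presses on something with over 40 N, if the wrist force passes 120 N, or if a joint passes its speed limit or range.

### The arm

A 6-joint arm with a two-finger parallel gripper is mounted at the origin on a cart in front of the work surface, level with it; the furniture and walls round the work are solid. World frame = base frame: x ahead of the robot, y to its left, z up, the work surface at z = 0. Lengths are in m, angles in rad, forces in N, time in s.
With the tool pointing down it reaches from about 0.35 to 0.925 m from the base axis. Payload 6.4 kg.
Tool frame: the origin (TCP) lies midway between the tips of the shut fingers; the grasp point (between the pads) lies 19 mm behind it; z points along the fingers, y is the line along which they close (so a half turn about z gives the same grasp; the last joint's range is limited). The gripper opens to 85 mm and grips with 20 to 120 N. Pads are 22 mm wide; open, the fingers measure 114 mm over their backs; the gripper's body (76 mm by 85 mm) begins 54 mm behind the grasp point. The pads swing forward as they close: fully open they stand 13 mm farther back than shut.
Start: joints at [1.143, 0.245, 1.558, -0, 1.339, -0.174], TCP at [0.163, 0.629, 0.231] pointing down, gripper open.
Joint ranges: [-3.13, 3.13], [-1.02, 2.26], [0.13, 2.54], [-0.95, 4.09], [0.21, 2.88], [-2.74, 2.74]. Speed limits (rad/s): [2.57, 2.57, 3.14, 3.14, 3.14, 3.14].

### API

Orientations are given as a unit quaternion [x, y, z, w].
In Python, from cell import robot gives the robot as it stands. The module is installed in compiled form; this text tells all that it offers.
- The arm moves only by the shell command python3 -m pendant 'ROWS' [OPENING]. ROWS is JSON, one flat list of numbers, 4 for each row, row after row: the shift along the tool's x, y, z scaled (see below), then the turn about the tool's z scaled (see below). In form: [x, y, z, spin, x, y, z, spin, ...]. A call has exactly 5 rows; each row is the pose to reach, as a shift and turn from the pose commanded when the call began, along the tool's axes at that moment; what a row does not reach only later rows make up. The controller multiplies each number of a shift by 0.4 m and each number of a turn by 60 degrees. A row lasts 1/12 s, in which the tool goes at most 41.7 mm and 7.16 degrees, less where a joint would pass 70% of its speed; a pose out of reach is approached as far as the arm can. A call with a number of a shift or a turn outside -1 to 1 is refused whole. A call with a gripper value outside its range is refused whole. OPENING is the finger opening in mm, from 0 to 85.4, set as the call begins (- or left out, the last holds). The fingers move at their own pace and stop on an object; the grip force is fixed at half the most. Time passes only in rows, so rows that repeat a pose let the fingers close, or fill a call up. It gives the time, the measured TCP pose, the force, the opening and the grip force at its end, in the units of the state.
- robot.observe(): the state, without advancing time (a new reading comes with each control period).
- robot.grab_frame(name): name is "scene" or "top"; returns the picture (480x640x3 uint8, blue, green, red); there is no depth.
- robot.camera_info(name): a dict with "camera_matrix" (3x3 intrinsics, pixels), "pose" (4x4, takes a point from camera to world coordinates). Camera axes: x right, y down, z forward; pixel columns grow to the right and rows downward; lengths in m; the calibration is good to about 2 mm. A picture is of the moment at which its call begins. camera_info takes no time and is no camera call.
- robot.finish_job(): hands the job in; it is judged then, once.
Trained networks look in the newest picture that a camera, given by its name, has taken for a name from the list of things; names that differ only in an ending like _2 or _b are one class to them, and where a whole thing is asked for, a point or a joint stands for the part that bears it (a point fixed in the world has none). Each returns a list of dicts, best first, with "conf" (0 to 1); they miss things now and then, are a little off and sometimes report something else, mostly with a low value. They report only what shows in the picture. A call takes as long as a camera call. They do not tell look-alikes from the thing itself.
- robot.look_for(camera, name): "pixel" ([row, column] in pixels, amid what is visible of it).
- robot.tip_of(camera, name): "pixel" ([row, column] in pixels: a listed point, or the origin of a listed thing).
The state is a dict: "time_s": time; "q": joint angles; "qd": joint speeds; "effort": joint torques, N m; "tool_pos": TCP position; "tool_rot": TCP orientation; "contact_force": force on the tool from outside, world axes, zero at the start; "torque": the same for the moment, N m; "grip_width": opening from 0.0 (shut) to 1.0 (fully open); "finger_force": force on a finger pad.
Only numpy, scipy, OpenCV 4.12 (cv2) and the standard library are available. Lean on these libraries where they do the work, as an engineer would, in place of code of your own. Each camera call takes 0.05 s, during which the arm holds its last target. There are 200 camera calls.

## Working session

There is one attempt and no reset: what is moved stays moved. The work goes in short steps, Python scripts to look and compute and a shell command to move; the robot and the scene stay as the last step left them, time stands still between calls to the robot, and variables do not carry over. Pictures are saved under pics/ and viewed, at most 10 in all, crops included, and the job is handed in when it is done.

```bash
mkdir -p pics; ls; python3 - <<'E'
from cell import robot
import cv2,numpy as np
ims=[]
for c in("scene","top"):
    im=robot.grab_frame(c);cv2.imwrite(f"pics/{c}0.png",im)
    i=robot.camera_info(c);print(c,np.round(i["camera_matrix"],1).tolist(),np.round(i["pose"],4).tolist())
    for n in("clamp","fixed_face","rail_hole_1","park_hole","jaw_knob","hole_middle","pin_tip","pin_grip","module_case","enclosure","heatsink"):
        print(n,[(np.round(d["pixel"],1).tolist(),round(d["conf"],2)) for d in robot.tip_of(c,n)[:3]])
print(robot.observe())
E
```

```text
pics
scene [[508.9, 0.0, 312.3], [0.0, 508.9, 248.0], [0.0, 0.0, 1.0]] [[-0.8303, -0.4319, 0.3522, 0.2191], [-0.5572, 0.6556, -0.5096, 0.5987], [-0.0108, -0.6194, -0.785, 0.7354], [0.0, 0.0, 0.0, 1.0]]
clamp [([233.8, 276.1], 0.91), ([259.0, 257.4], 0.57)]
fixed_face [([271.2, 307.0], 0.85)]
rail_hole_1 [([237.3, 268.4], 0.57)]
park_hole [([258.4, 262.8], 0.97)]
jaw_knob [([217.1, 342.6], 0.9)]
hole_middle [([207.6, 285.3], 0.74), ([260.2, 382.6], 0.51)]
pin_tip [([258.6, 256.5], 0.71)]
pin_grip [([271.7, 306.3], 0.57), ([250.6, 273.8], 0.56)]
module_case [([346.4, 352.5], 0.77), ([260.6, 384.4], 0.62), ([210.9, 280.0], 0.58)]
enclosure [([254.5, 316.7], 0.7)]
heatsink [([324.2, 284.6], 0.88), ([271.3, 307.7], 0.31), ([236.0, 274.9], 0.18)]
top [[434.4, 0.0, 317.4], [0.0, 434.4, 239.6], [0.0, 0.0, 1.0]] [[0.0027, -0.9823, 0.1872, 0.3429], [-0.9999, -0.0007, 0.0109, 0.1634], [-0.0105, -0.1872, -0.9823, 0.9006], [0.0, 0.0, 0.0, 1.0]]
clamp [([188.4, 334.5], 0.76), ([230.5, 371.7], 0.26), ([192.5, 298.1], 0.23)]
fixed_face [([238.2, 313.1], 0.67)]
rail_hole_1 [([190.7, 316.3], 0.96), ([
[... 338 characters left out ...]
0.4], 0.75)]
{'time_s': 1.2, 'q': array([ 1.14288946e+00,  2.45105996e-01,  1.55781374e+00,  3.38639708e-05,
        1.33870769e+00, -1.74105053e-01]), 'qd': array([ 0.00054654,  0.00011528, -0.00032387,  0.00053284, -0.00097876,
        0.00245666]), 'effort': array([ 7.59432787e-04, -4.29529130e+01, -3.26422548e+01, -1.48344789e-04,
        4.48702322e-04,  3.34125660e-07]), 'tool_pos': array([0.16319666, 0.6291836 , 0.23127902]), 'tool_rot': array([ 1.26564446e-01,  9.91958386e-01, -1.17201538e-05, -2.08920775e-05]), 'contact_force': array([ 0.43301478, -1.50242527, -0.80402904]), 'torque': array([0.05518225, 0.03888033, 0.04864775]), 'finger_force': 0.0, 'grip_width': 1.0006274467851852}
```

View pics/scene0.png

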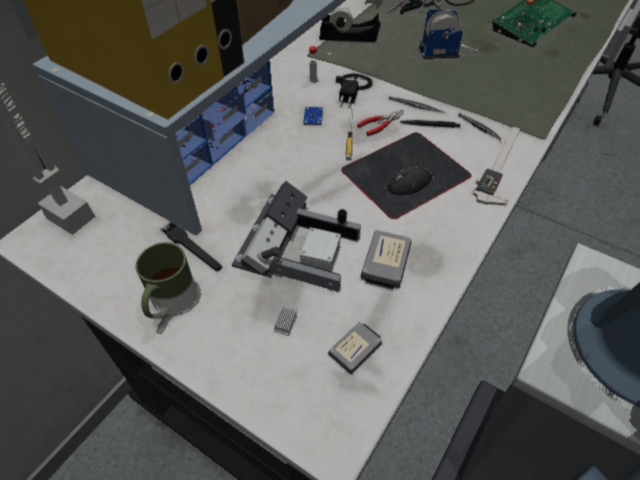

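View pics/top0.png

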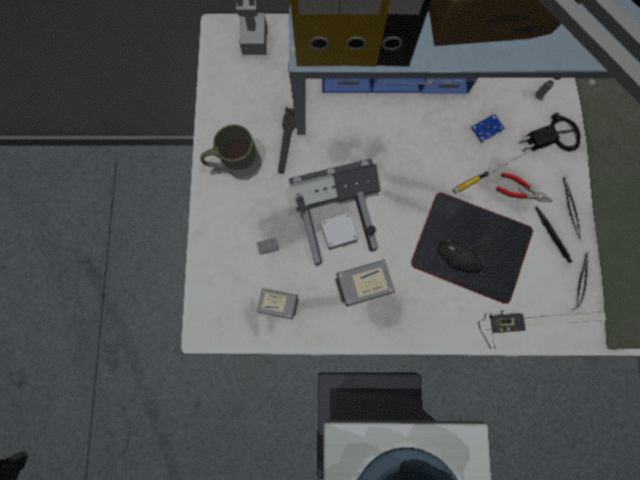

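The enclosure (white lid, scene ≈(247,320), top ≈(230,338)) lies between the jaws. The two module cases and the heatsink lie outside. Next I fit the clamp pose and draw it over enlarged crops to check it.

```bash
cat > h.py <<'E'
from cell import robot
import cv2,numpy as np
from scipy.optimize import least_squares
CI={c:robot.camera_info(c) for c in("scene","top")}
def proj(c,P):
    T=np.linalg.inv(CI[c]["pose"]);p=np.atleast_2d(P)@T[:3,:3].T+T[:3,3]
    u=p@np.array(CI[c]["camera_matrix"]).T;return u[:,:2]/u[:,2:]   # col,row
def c2w(s,P):
    P=np.atleast_2d(P)/1000.;c,n=np.cos(s[2]),np.sin(s[2])
    return np.c_[s[0]+c*P[:,0]-n*P[:,1],s[1]+n*P[:,0]+c*P[:,1],P[:,2]]
def ray(c,rc,z):
    i=CI[c];d=i["pose"][:3,:3]@np.linalg.inv(i["camera_matrix"])@[rc[1],rc[0],1];o=i["pose"][:3,3]
    return o+d*(z-o[2])/d[2]
E
python3 - <<'E'
from h import *
D=[("scene",(0,0,0),(233.8,276.1)),("scene",(-92,67,19),(271.2,307)),("scene",(-6.3,42.5,39),(237.3,268.4)),("scene",(-6.3,81,39),(258.4,262.8)),
("scene","k",(217.1,342.6)),("top",(0,0,0),(188.4,334.5)),("top",(-92,67,19),(238.2,313.1)),("top",(-6.3,42.5,39),(190.7,316.3)),("top",(-6.3,81,39),(195,300.3)),("top","k",(227.8,372.6))]
def f(s):
    r=[]
    for c,P,px in D:
        P=(-115,-45+s[3]*1000,54) if P=="k" else P
        r+=list(proj(c,c2w(s,P))[0]-np.array(px)[::-1])
    return np.array(r)
r=least_squares(f,[.45,.13,.2,.0],loss="soft_l1",x_scale=[.1,.1,.1,.01]);s=r.x
print(s,np.degrees(s[2]),np.round(f(s).reshape(-1,2),1).tolist())
np.save("s.npy",s)
a=[]
for c,(r0,c0) in(("scene",(175,225)),("top",(150,280))):
    im=cv2.imread(f"pics/{c}0.png")[r0:r0+120,c0:c0+ (150 if c=="scene" else 110)]
    k=5 if c=="scene" else 5
    im=cv2.resize(im,None,fx=k,fy=k,interpolation=cv2.INTER_CUBIC)
    # rail face edges & park, ends
    for P in [(-6.3,81,39),(-6.3,42.5,39),(-6.3,24.5,39),(-92,67,19),(-115,-45+s[3]*1000,54)]+[(-6.3+a*18.02,b,39+a*12.6) for a in(-1,1) for b in(-93,93)]+[(-150,67,36),(-150,83,36)]:
        p=proj(c,c2w(s,P))[0]-[c0,r0];cv2.drawMarker(im,tuple(int(v) for v in (p+.5)*k),(0,0,255),cv2.MARKER_CROSS,12,1)
    cv2.imwrite(f"pics/{c}_ov.png",im)
E
```

```text
[ 0.62355423  0.13396684  0.2164147  -0.00129372] 12.399648988275255 [[-0.5, 1.5], [0.6, -0.5], [-0.8, 2.2], [-4.5, -2.8], [-0.0, -1.9], [1.3, 1.6], [1.1, -2.6], [0.6, 0.8], [-1.6, 0.3], [-0.6, 3.5]]
```

View pics/scene_ov.png

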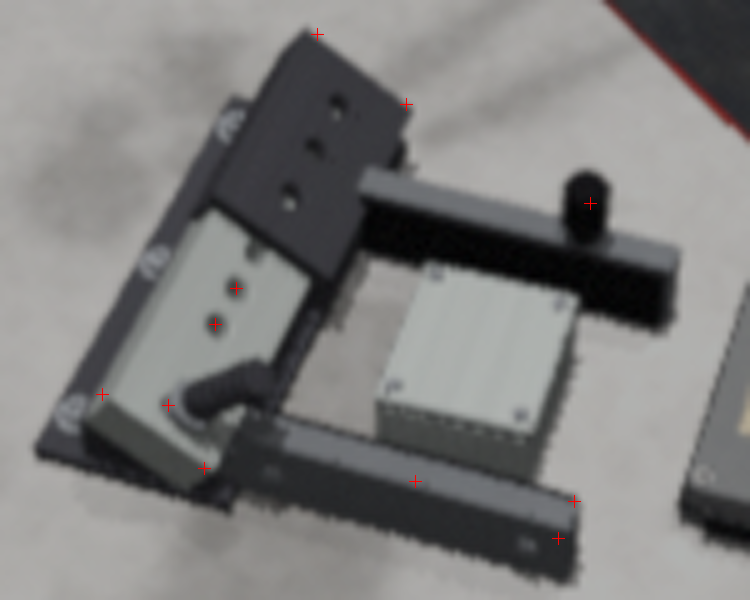

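View pics/top_ov.png

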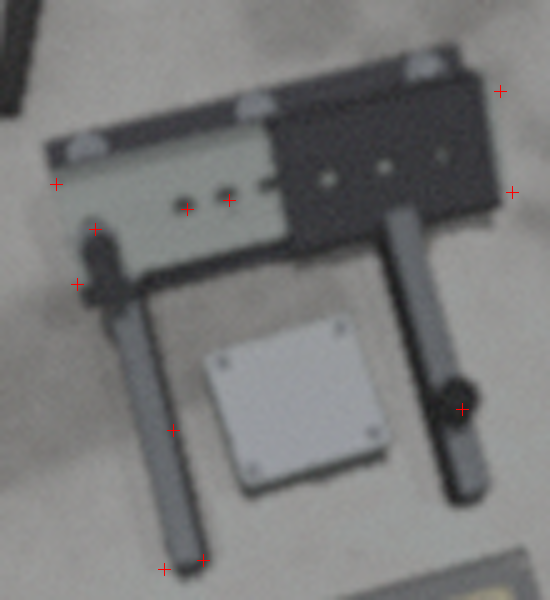

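Scene crop: the enclosure is between the arms, the pin leans at (190–260, 400–380), the visible rail holes are at (215,325) and (236,288), and the plate holes at (291,198), (316,148) and (339,105). The top crop shows the same holes at (184,205), (226,194) and (328,180), (384,167), (442,155). I refit with these picks.

```bash
python3 - <<'E'
from h import *
S=[((-6.3,42.5,39),(215,325)),((-6.3,24.5,39),(236,288)),("h24",(291,198)),("h0",(316,148)),("h-24",(339,105)),((-150,67,36),(575,500)),("k",(588,206))]
T=[((-6.3,42.5,39),(184,205)),((-6.3,24.5,39),(226,194)),("h24",(328,180)),("h0",(384,167)),("h-24",(442,155)),((-150,67,36),(208,556)),((-150,83,36),(168,571)),("k",(460,402))]
D=[("scene",P,np.array(p)/5-.5+[225,175]) for P,p in S]+[("top",P,np.array(p)/5-.5+[280,150]) for P,p in T]
def f(s,D):
    r=[]
    for c,P,px in D:
        if P=="k":P=(-115,-45+s[3]*1000,54)
        elif P[0]=="h":P=(-11.1,s[4]*1000+float(P[1:]),45.9)
        r+=list(proj(c,c2w(s,P))[0]-px)
    return np.array(r)
for n,d in(("both",D),("scene",D[:7]),("top",D[7:])):
    r=least_squares(f,[.62,.13,.2,.0,-.05],args=(d,),loss="soft_l1",x_scale=[.1,.1,.1,.01,.01]);s=r.x
    print(n,np.round(s,4),np.degrees(s[2]).round(2),np.round(f(s,d).reshape(-1,2),1).tolist())
    if n=="both":
        np.save("s.npy",s)
        for P in[(-115,-45+s[3]*1000,54),(-25.8,81,66.8)]:print(c2w(s,P).round(4))
        print("clamp y axis",-np.sin(s[2]),np.cos(s[2]))
E
```

```text
both [ 6.249e-01  1.349e-01  2.310e-01  5.000e-04 -4.140e-02] 13.24 [[-0.5, 0.0], [-0.7, 0.1], [-0.4, -0.2], [-0.3, 0.8], [-0.1, 0.6], [-0.0, -0.5], [-0.8, -0.6], [0.3, 0.6], [0.4, 0.9], [0.4, 0.3], [0.6, 0.3], [0.4, 0.2], [-0.2, 0.5], [0.0, -0.7], [-0.1, 0.4]]
[[0.5232 0.0652 0.054 ]]
[[0.5813 0.2078 0.0668]]
clamp y axis -0.228964893324607 0.9734346807181524
scene [ 0.6244  0.1344  0.2271  0.0009 -0.042 ] 13.01 [[-0.2, -0.0], [-0.3, 0.1], [0.2, -0.4], [0.2, 0.6], [0.5, 0.4], [0.1, -0.3], [-0.5, -0.2]]
top [ 6.257e-01  1.354e-01  2.348e-01  2.000e-04 -4.100e-02] 13.45 [[0.0, 0.3], [0.1, 0.6], [-0.0, 0.0], [0.1, -0.0], [-0.1, -0.2], [-0.2, 0.2], [0.1, -0.9], [-0.0, -0.1]]
```

```bash
python3 -m pendant '[-0.05,-0.045,0,-0.1, -0.12,-0.11,0,-0.2, -0.19,-0.18,0,-0.3, -0.26,-0.245,0,-0.4, -0.33,-0.31,0,-0.463]' 60
cat > to.py <<'E'
import sys;from h import *
# tool-axis scaled shift from measured pose to a clamp point (mm)
s=np.load("s.npy");P=[float(v) for v in sys.argv[1:4]]
o=robot.observe();q=o["tool_rot"];from scipy.spatial.transform import Rotation as R
M=R.from_quat(q).as_matrix();d=c2w(s,P)[0]-o["tool_pos"]
c,n=np.cos(s[2]),np.sin(s[2]);w=o["tool_pos"]-[s[0],s[1],0]
print("t",round(o["time_s"],2),"clamp TCP mm",np.round([1e3*(c*w[0]+n*w[1]),1e3*(-n*w[0]+c*w[1]),1e3*w[2]],1),"yaw err deg",round(np.degrees(np.arctan2(-M[0,1],M[1,1])-s[2]),2),"scaled",np.round(M.T@d/.4,4),"F",np.round(o["contact_force"],1),"grip",round(o["grip_width"]*85.4,1),round(o["finger_force"],1))
E
python3 to.py -115 -45 120
```

```text
time_s: 1.62
tool_pos: [0.2603, 0.4745, 0.2313]
tool_rot: [-0.118, 0.993, 0.0, 0.0]
contact_force: [1.1, -1.0, 0.3]
grip_width: 0.706
finger_force: 0.0
t 1.62 clamp TCP mm [-277.2  414.1  231.3] yaw err deg 0.31 scaled [-0.3992 -1.15    0.2784] F [ 1.1 -1.   0.3] grip 60.3 0.0
```

```bash
python3 -m pendant '[-0.033,-0.094,0,0.005, -0.066,-0.188,0,0.005, -0.099,-0.282,0,0.005, -0.132,-0.376,0,0.005, -0.165,-0.47,0,0.005]' 50 >/dev/null; python3 -m pendant '[-0.033,-0.094,0,0, -0.066,-0.188,0,0, -0.099,-0.282,0.02,0, -0.132,-0.376,0.06,0, -0.165,-0.47,0.12,0]' 45 >/dev/null;python3 to.py -115 -45 100
```

```text
t 2.45 clamp TCP mm [-146.1   41.9  188.1] yaw err deg -0.34 scaled [-0.0779 -0.2165  0.221 ] F [0.2 0.1 0. ] grip 44.9 0.0
```

```bash
python3 -m pendant '[-0.03,-0.08,0.05,-0.005, -0.06,-0.16,0.1,-0.005, -0.078,-0.2165,0.16,-0.005, -0.078,-0.2165,0.2,-0.005, -0.078,-0.2165,0.22,-0.005]' 45 >/dev/null; python3 -m pendant '[0,0,0,0,0,0,0,0,0,0,0,0,0,0,0,0,0,0,0,0]' >/dev/null;python3 to.py -115 -45 41
python3 - <<'E'
from h import *
a=[]
for c,(r0,c0) in(("scene",(170,230)),("top",(150,300))):
    im=robot.grab_frame(c)[r0:r0+120,c0:c0+(150 if c=="scene" else 100)];a.append(cv2.resize(im,None,fx=3,fy=3,interpolation=cv2.INTER_CUBIC))
cv2.imwrite("pics/k1.png",np.hstack(a))
E
```

```text
t 3.28 clamp TCP mm [-116.5  -42.1   99.7] yaw err deg 0.06 scaled [-0.0034 -0.007   0.1468] F [ 0.5 -0.7 -0.6] grip 44.6 0.0
```

View pics/k1.png

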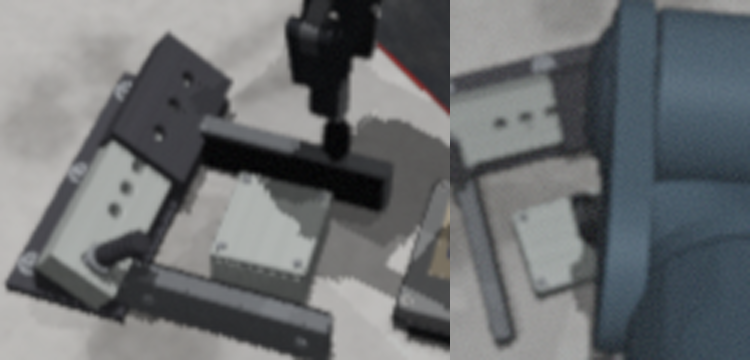

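The gripper is above the knob (scene crop ≈ (338,135)) with its fingers either side. Next I go down and grip.

```bash
python3 -m pendant '[-0.0034,-0.006,0.04,0, -0.0034,-0.006,0.08,0, -0.0034,-0.006,0.12,0, -0.0034,-0.006,0.143,0, -0.0034,-0.006,0.143,0]' >/dev/null;python3 to.py -115 -45 41; python3 -m pendant '[0,0,0,0,0,0,0,0,0,0,0,0,0,0,0,0,0,0,0,0]' 8 >/dev/null;python3 to.py -115 -45 41;  python3 -m pendant '[0,0,0,0,0,0,0,0,0,0,0,0,0,0,0,0,0,0,0,0]' 8 >/dev/null;python3 to.py -115 -45 41
```

```text
t 3.8 clamp TCP mm [-117.5  -44.3   39.3] yaw err deg 0.01 scaled [-0.0061 -0.0018 -0.0043] F [0.9 0.4 0.3] grip 44.8 0.0
t 4.22 clamp TCP mm [-115.1  -45.    42.5] yaw err deg 0.01 scaled [-0.0001 -0.0001  0.0038] F [-2.3  2.2  5.9] grip 15.3 59.0
t 4.63 clamp TCP mm [-115.1  -45.    42.5] yaw err deg 0.01 scaled [-0.0001 -0.0001  0.0038] F [-3.   1.5  6.4] grip 15.5 59.0
```

```bash
for i in 1 ; do python3 -m pendant '[0,0.01,0,0, 0,0.02,0,0, 0,0.03,0,0, 0,0.04,0,0, 0,0.05,0,0]' >/dev/null;python3 to.py -115 -5 42;  python3 -m pendant '[0,0.009,0,0, 0,0.018,0,0, 0,0.027,0,0, 0,0.034,0,0, 0,0.04,0,0]' >/dev/null;python3 to.py -115 -5 42; done;  python3 -m pendant '[0,0.003,0,0, 0,0.006,0,0, 0,0.009,0,0, 0,0.012,0,0, 0,0.012,0,0]' >/dev/null;python3 to.py -115 -5 42
```

```text
t 5.05 clamp TCP mm [-115.4  -25.8   42.5] yaw err deg 0.03 scaled [-0.001   0.0521  0.0011] F [-2.6 -4.4  7.2] grip 15.3 59.2
t 5.47 clamp TCP mm [-115.7   -9.9   42.5] yaw err deg 0.05 scaled [-0.0017  0.0123  0.0012] F [-4.1 -5.1  8.8] grip 16.1 59.3
t 5.88 clamp TCP mm [-115.8   -6.3   42.5] yaw err deg 0.09 scaled [-0.0019  0.0031  0.0012] F [ -3.3 -10.5   7.6] grip 15.6 59.4
```

```bash
python3 -m pendant '[0,0.003,0,0, 0,0.005,0,0, 0,0.007,0,0, 0,0.008,0,0, 0,0.008,0,0]' >/dev/null;python3 to.py -115 -5 42; python3 -m pendant '[0,0.003,0,0, 0,0.005,0,0, 0,0.007,0,0, 0,0.008,0,0, 0,0.008,0,0]' >/dev/null;python3 to.py -115 -5 42
```

```text
t 6.3 clamp TCP mm [-115.7   -6.2   42.5] yaw err deg 0.14 scaled [-0.0018  0.0029  0.0013] F [ -1.3 -24.4   5.9] grip 15.2 59.5
t 6.72 clamp TCP mm [-115.7   -6.    42.5] yaw err deg 0.2 scaled [-0.0017  0.0026  0.0013] F [ -0.7 -38.4   4.5] grip 15.5 59.9
```

```bash
python3 -m pendant '[0,-0.004,0,0, 0,-0.009,0,0, 0,-0.009,0,0, 0,-0.009,0,0, 0,-0.009,0,0]' >/dev/null;python3 to.py -115 -5 42; python3 -m pendant '[0,0,0,0, 0,0,0,0, 0,0,0,0, 0,0,-0.05,0, 0,0,-0.1,0]' 45 >/dev/null; python3 -m pendant '[-0.05,-0.05,-0.06,0, -0.1,-0.1,-0.12,0, 0.15,-0.15,-0.15,0, 0.2,-0.2,-0.15,0,  0.25,-0.25,-0.15,0]' 45 >/dev/null;python3 to.py -26 81 110
python3 - <<'E'
from h import *
for c in("scene","top"):cv2.imwrite(f"pics/{c}2.png",robot.grab_frame(c))
a=cv2.resize(cv2.imread("pics/scene2.png")[170:290,225:355],None,fx=5,fy=5,interpolation=cv2.INTER_CUBIC)
cv2.imwrite("pics/s2.png",a)
E
```

```text
t 7.13 clamp TCP mm [-115.7   -6.2   42.5] yaw err deg 0.11 scaled [-0.0017  0.003   0.0013] F [ -2.2 -22.6   6.8] grip 15.4 59.8
t 7.97 clamp TCP mm [-191.2  -85.9  140.1] yaw err deg 0.17 scaled [-0.4142  0.4159  0.0754] F [ 0.2 -1.7  1. ] grip 44.8 0.0
```

View pics/s2.png

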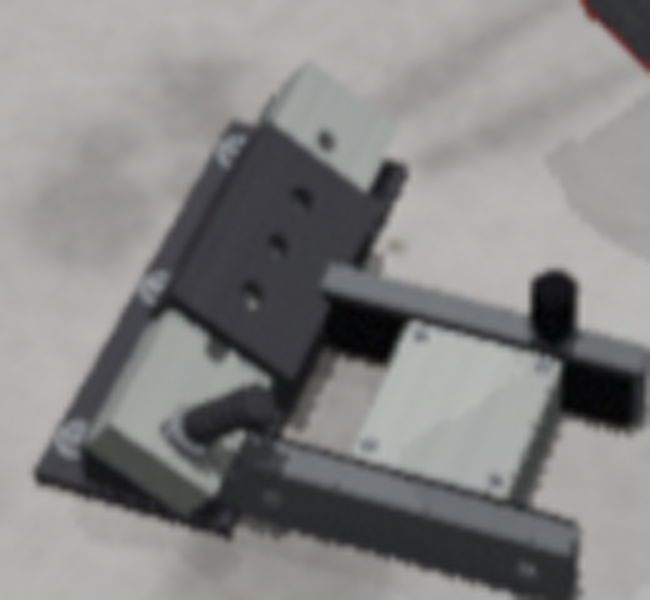

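The enclosure is held between both jaws. Plate holes are at (252,296), (278,246) and (302,197), and the free rail hole is at (325,140). Next I find which hole lines up.

```bash
python3 - <<'E'
from h import *
s=np.load("s.npy")
top=cv2.imread("pics/top2.png")
S=[((-6.3,-65.5,39),(325,140)),("h24",(252,296)),("h0",(278,246)),("h-24",(302,197)),((-150,67,36),(575,525)),("k",(554,307))]
def f(v,free):
    r=[]
    for P,p in S:
        px=np.array(p)/5-.5+[225,170]
        if P=="k":P=(-115,-45+v[0]*1000,54)
        elif P[0]=="h":P=(-11.1,v[1]*1000+float(P[1:]),45.9)
        r+=list(proj("scene",c2w(s+np.r_[v[2:],0,0],P))[0]-px)
    return np.array(r)
r=least_squares(f,[.04,0,0,0,0],args=(1,),x_scale=[.01,.01,.01,.01,.1]);print(r.x.round(4),f(r.x,1).reshape(-1,2).round(1).tolist())
# interior brightness of holes
im=cv2.resize(cv2.imread("pics/scene2.png")[195:235,260:300],None,fx=12,fy=12,interpolation=cv2.INTER_CUBIC)
im=cv2.convertScaleAbs(im,alpha=1.6,beta=0)
t=cv2.resize(top[150:200,300:370],None,fx=9,fy=9,interpolation=cv2.INTER_CUBIC)
h=max(im.shape[0],t.shape[0]);o=np.zeros((h,im.shape[1]+t.shape[1],3),np.uint8);o[:im.shape[0],:im.shape[1]]=im;o[:t.shape[0],im.shape[1]:]=t
cv2.imwrite("pics/holes.png",cv2.resize(o,None,fx=.7,fy=.7))
print(o.shape)
E
```

```text
[ 0.0385 -0.0059 -0.0006  0.0005  0.0019] [[0.6, 0.7], [-0.1, -0.5], [-0.1, -0.0], [0.2, 0.6], [0.3, -0.2], [-0.8, -0.3]]
(480, 1110, 3)
```

View pics/holes.png

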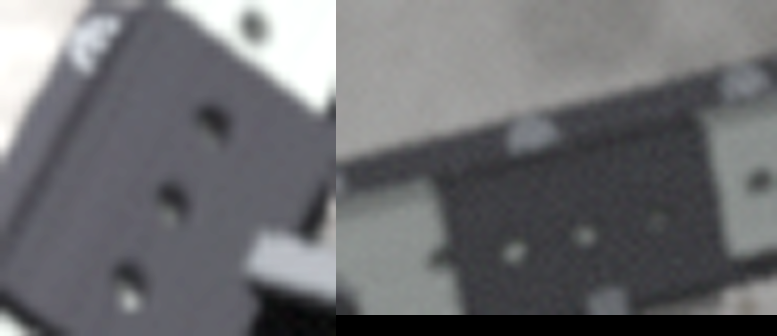

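The top view shows a dark right hole, but the two fits disagree on the plate position. I check the plate edges with brightness profiles taken away from the holes.

```bash
python3 - <<'E'
from h import *
s=np.load("s.npy")
for k in(0,2):
  for c in("top","scene"):
    im=cv2.cvtColor(cv2.imread(f"pics/{c}{k}.png"),cv2.COLOR_BGR2GRAY).astype(np.float32)
    def prof(y,off,h):
        P=np.c_[np.full(len(y),-6.3+off*.819-h*.574),y,np.full(len(y),39+off*.574+h*.819)]
        p=proj(c,c2w(s,P)).astype(np.float32);return cv2.remap(im,p[:,0][None],p[:,1][None],cv2.INTER_CUBIC)[0]
    y=np.arange(-90,75,.5);out=[]
    for off in(8,10,-8):
        v=cv2.GaussianBlur(prof(y,off,8.4)[None],(7,1),0)[0]   # along plate top level
        g=np.gradient(v);i,j=np.argmax(g),np.argmin(g);out.append((y[i],y[j]))
    print(k,c,"edges(at plate level) up/down",out)
    yy=np.arange(-72,60,3.);print("  rail lvl",list(zip(yy.astype(int).tolist(),prof(yy,0,0).astype(int).tolist())))
    if k==2:
        yy=np.arange(-45,40,1.5);print("  plate lvl",list(zip(yy.tolist(),prof(yy,0,8.4).astype(int).tolist())))
E
```

```text
0 top edges(at plate level) up/down [(np.float64(4.0), np.float64(-85.0)), (np.float64(4.0), np.float64(-85.5)), (np.float64(3.5), np.float64(72.5))]
  rail lvl [(-72, 55), (-69, 60), (-66, 72), (-63, 59), (-60, 53), (-57, 58), (-54, 56), (-51, 55), (-48, 53), (-45, 68), (-42, 94), (-39, 75), (-36, 57), (-33, 55), (-30, 57), (-27, 55), (-24, 57), (-21, 77), (-18, 97), (-15, 75), (-12, 58), (-9, 55), (-6, 57), (-3, 55), (0, 58), (3, 68), (6, 79), (9, 87), (12, 115), (15, 132), (18, 128), (21, 106), (24, 85), (27, 88), (30, 112), (33, 132), (36, 129), (39, 99), (42, 76), (45, 84), (48, 114), (51, 131), (54, 133), (57, 132)]
0 scene edges(at plate level) up/down [(np.float64(7.5), np.float64(-86.5)), (np.float64(7.0), np.float64(-86.5)), (np.float64(6.5), np.float64(-87.0))]
  rail lvl [(-72, 37), (-69, 60), (-66, 58), (-63, 56), (-60, 57), (-57, 53), (-54, 42), (-51, 25), (-48, 36), (-45, 55), (-42, 57), (-39, 56), (-36, 57), (-33, 55), (-30, 43), (-27, 28), (-24, 44), (-21, 61), (-18, 59), (-15, 57), (-12, 57), (-9, 56), (-6, 48), (-3, 28), (0, 36), (3, 65), (6, 66), (9, 85), (12, 141
[... 2164 characters left out ...]
(-45.0, 61), (-43.5, 61), (-42.0, 61), (-40.5, 60), (-39.0, 60), (-37.5, 59), (-36.0, 56), (-34.5, 47), (-33.0, 35), (-31.5, 27), (-30.0, 30), (-28.5, 39), (-27.0, 54), (-25.5, 62), (-24.0, 64), (-22.5, 63), (-21.0, 61), (-19.5, 61), (-18.0, 61), (-16.5, 61), (-15.0, 61), (-13.5, 59), (-12.0, 56), (-10.5, 47), (-9.0, 36), (-7.5, 28), (-6.0, 32), (-4.5, 46), (-3.0, 60), (-1.5, 66), (0.0, 64), (1.5, 61), (3.0, 60), (4.5, 60), (6.0, 60), (7.5, 59), (9.0, 60), (10.5, 59), (12.0, 55), (13.5, 46), (15.0, 35), (16.5, 30), (18.0, 38), (19.5, 56), (21.0, 69), (22.5, 72), (24.0, 68), (25.5, 62), (27.0, 59), (28.5, 59), (30.0, 60), (31.5, 59), (33.0, 59), (34.5, 60), (36.0, 59), (37.5, 55), (39.0, 41)]
```

Plate edges put the middle hole at y ≈ -5 mm. Rail hole 1 is still largely visible and the right hole is dark, so the right hole is over the rail hole at y = -29.5. Next I refine the yaw from the rail-hole blobs, since the carry is 110 mm.

```bash
python3 - <<'E'
from h import *
s=np.load("s.npy");D=[]
for c in("scene","top"):
  for k,y in((0,42.5),(0,24.5),(2,-65.5)):
    im=cv2.cvtColor(cv2.imread(f"pics/{c}{k}.png"),cv2.COLOR_BGR2GRAY).astype(np.float32)
    p=proj(c,c2w(s,(-6.3,y,39)))[0]
    for _ in range(6):
        g=cv2.getRectSubPix(im,(9,9),tuple(p.astype(np.float32)));Y,X=np.mgrid[-4:5,-4:5]
        w=np.clip(np.percentile(g,75)-g-15,0,None)*((X**2+Y**2)<16);p=p+[(w*X).sum()/w.sum(),(w*Y).sum()/w.sum()]
    D.append((c,y,p))
def f(v,D):return np.concatenate([proj(c,c2w(v,(-6.3,y,39)))[0]-p for c,y,p in D])
for n,d in(("scene",D[:3]),("top",D[3:]),("both",D)):
    r=least_squares(f,s[:3],args=(d,),x_scale=[.1,.1,.1]);print(n,r.x.round(4),np.degrees(r.x[2]).round(2),f(r.x,d).reshape(-1,2).round(2).tolist())
E
python3 to.py -26 81 110
```

```text
scene [0.6246 0.1379 0.2857] 16.37 [[-0.18, 1.45], [-0.52, 1.27], [0.73, -3.11]]
top [0.6266 0.1358 0.2462] 14.1 [[-0.03, 0.01], [0.02, -0.01], [0.01, -0.0]]
both [0.6257 0.1367 0.2677] 15.34 [[-0.68, 0.69], [-0.84, 0.56], [1.21, -3.56], [-0.29, 0.86], [-0.29, 0.66], [-0.54, -0.2]]
t 8.07 clamp TCP mm [-194.5  -86.8  138.7] yaw err deg -0.17 scaled [-0.4201  0.4207  0.0709] F [-0.5  1.   0.5] grip 45.6 0.0
```

```bash
python3 - <<'E'
from h import *
np.save("s.npy",np.array([.6258,.1355,.2462,.04,-.0055]))
s=np.load("s.npy")
for c in("scene","top"):
    print(c,[(d["pixel"].round(1).tolist() if hasattr(d["pixel"],"round") else d["pixel"],round(d["conf"],2)) for n in("pin_grip",) for d in robot.look_for(c,"pin")[:2]], proj(c,c2w(s,[(-6.3-.574*k,81,39+.819*k) for k in(8,34,46)])).round(1).tolist())
E
python3 to.py -26 81 110
```

```text
scene [([255.2, 267.3], 0.65)] [[260.1, 254.3], [267.2, 248.9], [270.5, 246.3]]
top [([192.6, 345.9], 0.74)] [[298.6, 196.5], [299.8, 200.5], [300.4, 202.4]]
t 8.17 clamp TCP mm [-193.2  -83.8  139.9] yaw err deg -0.94 scaled [-0.4111  0.4188  0.0752] F [0.7 0.2 0.3] grip 45.3 0.0
```

```bash
python3 - <<'E'
from h import *
s=np.load("s.npy");a=[]
for c,(r0,c0) in(("scene",(235,250)),("top",(180,283))):
    im=robot.grab_frame(c)[r0:r0+32,c0:c0+38];k=10
    im=cv2.convertScaleAbs(cv2.resize(im,None,fx=k,fy=k,interpolation=cv2.INTER_CUBIC),alpha=1.7)
    for P in [(-6.3-.574*q,81,39+.819*q) for q in(8,34,46)]:
        p=proj(c,c2w(s,P))[0]-[c0,r0];cv2.drawMarker(im,tuple(int(v) for v in (p+.5)*k),(0,0,255),cv2.MARKER_CROSS,10,1)
    a.append(im)
cv2.imwrite("pics/pin.png",np.hstack(a))
E
```

```text
(no output)
```

View pics/pin.png

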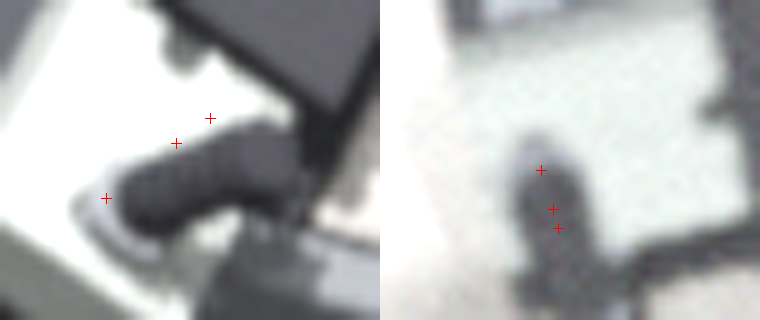

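```bash
python3 - <<'E'
from h import *
s=np.load("s.npy")
px={("scene",8):(262,255.3),("scene",46):(276.8,251),("top",8):(298.9,195.2),("top",46):(302.3,206.5)}
def pt(v,d):a,b=v[0],v[1];return np.array([-6.3,81,39])+[v[2],v[3],0]+d*np.array([-np.sin(a)*np.cos(b),np.sin(b),np.cos(a)*np.cos(b)])
def f(v):return np.r_[np.concatenate([proj(c,c2w(s,pt(v,d)))[0]-p for (c,d),p in px.items()]),(v[0]-.61)/.3,v[1]/.1,np.array(v[2:])/1.5]
r=least_squares(f,[.6,0,0,0]);v=r.x;print(np.degrees(v[:2]),v[2:],f(v).round(1).tolist(),pt(v,34).round(1),pt(v,46).round(1))
for a in(35,41,47):print(a,[proj(c,c2w(s,pt([np.radians(a),0,0,0],46)))[0].round(1).tolist() for c in("scene","top")])
E
```

```text
[50.99342441 -1.13641471] [ 0.57037722 -0.41618762] [-1.1, -0.5, -0.7, -0.7, 0.1, 2.0, -0.0, 1.1, 0.9, -0.2, 0.4, -0.3] [-32.1  79.9  60.4] [-41.5  79.7  67.9]
35 [[270.5, 246.3], [300.4, 202.4]]
41 [[272.8, 248.0], [300.9, 204.6]]
47 [[274.8, 249.8], [301.4, 206.7]]
```

The pin leans a few degrees beyond 35°, as its parking hole is loose; handle end at left ≈(270,160), collar ≈(115,205). I'll grip it at about clamp (-28.5, 81, 65).

```bash
python3 -m pendant '[-0.06,0.062,0,-0.0157, -0.125,0.13,0,-0.0157, -0.19,0.197,0,-0.0157, -0.255,0.265,0,-0.0157, -0.32,0.332,0,-0.0157]' 40 >/dev/null;  python3 -m pendant '[-0.04,0.042,0.02,0, -0.084,0.087,0.04,0, -0.084,0.087,0.075,0, -0.084,0.087,0.075,0, -0.084,0.087,0.075,0]' >/dev/null; python3 -m pendant '[0,0,0,0,0,0,0,0,0,0,0,0,0,0,0,0,0,0,0,0]' >/dev/null;python3 to.py -28.5 81 47
```

```text
t 9.52 clamp TCP mm [-29.3  81.6 110.3] yaw err deg 0.04 scaled [-0.0018 -0.0014  0.1582] F [0.3 0.7 0.1] grip 39.8 0.0
```

```bash
python3 -m pendant '[-0.001,-0.001,0.05,0, -0.001,-0.001,0.09,0, -0.001,-0.001,0.13,0, -0.001,-0.001,0.157,0, -0.001,-0.001,0.157,0]' >/dev/null;python3 to.py -28.5 81 47;python3 - <<'E'
from h import *
a=[]
for c,(r0,c0) in(("scene",(215,235)),("top",(165,270))):
    im=robot.grab_frame(c)[r0:r0+60,c0:c0+65];a.append(cv2.convertScaleAbs(cv2.resize(im,None,fx=6,fy=6,interpolation=cv2.INTER_CUBIC),alpha=1.5))
cv2.imwrite("pics/g.png",np.hstack(a))
E
```

```text
t 9.93 clamp TCP mm [-31.   81.6  44.3] yaw err deg 0.06 scaled [-0.0062 -0.0015 -0.0068] F [-0.2  0.4 -0.6] grip 40.3 0.0
```

View pics/g.png

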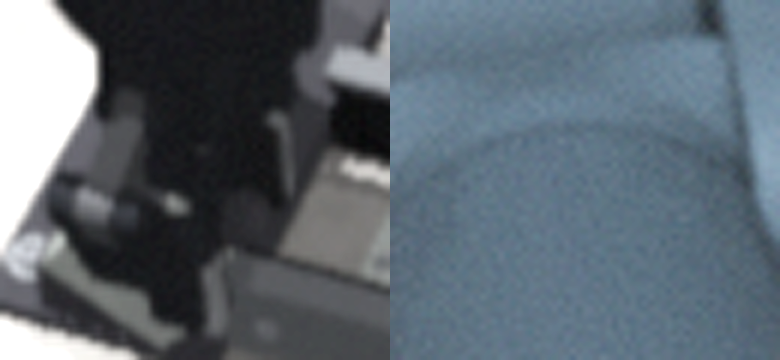

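The fingers are down around the pin (scene crop ≈ (160,200); shadowed). Closing now.

```bash
python3 -m pendant '[0,0,0,0,0,0,0,0,0,0,0,0,0,0,0,0,0,0,0,0]' 6 >/dev/null;python3 to.py -28.5 81 47; python3 -m pendant '[0,0,0,0,0,0,0,0,0,0,0,0,0,0,0,0,0,0,0,0]' 6 >/dev/null;python3 to.py -28.5 81 47
```

```text
t 10.45 clamp TCP mm [-28.1  81.6  48.1] yaw err deg 0.08 scaled [ 0.0009 -0.0016  0.0028] F [-1.   0.6  3.9] grip 11.9 58.5
t 10.87 clamp TCP mm [-28.1  81.6  48. ] yaw err deg 0.08 scaled [ 0.0009 -0.0016  0.0026] F [-0.9 -0.3  6.1] grip 11.9 58.6
```

```bash
python3 -m pendant '[-0.002,0,-0.001,0,-0.004,0,-0.002,0,-0.006,0,-0.003,0,-0.008,0,-0.004,0,-0.008,0,-0.004,0]' >/dev/null;python3 to.py -28.5 81 47; python3 -m pendant '[-0.002,0,-0.001,0,-0.004,0,-0.002,0,-0.004,0,-0.002,0,-0.004,0,-0.002,0,-0.004,0,-0.002,0]' >/dev/null;python3 to.py -28.5 81 47
```

```text
t 11.28 clamp TCP mm [-27.5  81.6  48.4] yaw err deg 0.1 scaled [ 0.0024 -0.0016  0.0034] F [-5.8 -2.4  7.2] grip 11.8 59.0
t 11.7 clamp TCP mm [-27.2  81.7  48.6] yaw err deg 0.1 scaled [ 0.0032 -0.0016  0.0039] F [-9.3 -2.3  7.5] grip 12.3 59.2
```

```bash
python3 -m pendant '[-0.003,0,-0.002,0,-0.006,0,-0.004,0,-0.009,0,-0.006,0,-0.012,0,-0.007,0,-0.012,0,-0.007,0]' >/dev/null;python3 to.py -28.5 81 47
```

```text
t 12.12 clamp TCP mm [-26.3  81.7  49.3] yaw err deg 0.12 scaled [ 0.0054 -0.0018  0.0059] F [-17.6  -5.9   8.1] grip 11.9 59.5
```

```bash
python3 -m pendant '[0.005,0,0.003,0,0.01,0,0.006,0,0.015,0,0.009,0,0.018,0,0.009,0,0.018,0,0.009,0]' >/dev/null;python3 to.py -26.3 81 49.3
```

```text
t 12.53 clamp TCP mm [-27.6  81.7  48.4] yaw err deg 0.08 scaled [-0.0034 -0.0017 -0.0023] F [-3.7 -1.7  5.2] grip 11.8 59.0
```

```bash
python3 -m pendant '[0.006,0,-0.0082,0, 0.0115,0,-0.0164,0, 0.017,0,-0.0246,0, 0.023,0,-0.033,0, 0.029,0,-0.041,0]' >/dev/null;python3 to.py -26.3 81 49.3;python3 -m pendant '[0.006,0,-0.0082,0, 0.0115,0,-0.0164,0, 0.017,0,-0.0246,0, 0.023,0,-0.033,0, 0.029,0,-0.041,0]' >/dev/null;python3 -m pendant '[0,0,0,0,0,0,0,0,0,0,0,0,0,0,0,0,0,0,0,0]' >/dev/null;python3 to.py -26.3 81 49.3
```

```text
t 12.95 clamp TCP mm [-38.3  81.5  65.2] yaw err deg 0.07 scaled [-0.03   -0.0014  0.0398] F [ 0.2 -0.2 -0.5] grip 12.3 58.4
t 13.78 clamp TCP mm [-49.9  81.6  81.1] yaw err deg 0.07 scaled [-0.059  -0.0015  0.0794] F [-0.6 -0.2 -0.6] grip 12.0 58.4
```

```bash
python3 -m pendant '[0,-0.05,0,0, 0,-0.115,0,0, 0,-0.18,0,0, 0,-0.24,0,0, 0,-0.2763,0,0]' >/dev/null;python3 -m pendant '[0,0,0,0,0,0,0,0,0,0,0,0,0,0,0,0,0,0,0,0]' >/dev/null;python3 to.py -49.9 -29 81;python3 - <<'E'
from h import *
s=np.load("s.npy");im=robot.grab_frame("scene")
print([(np.round(d["pixel"],1).tolist(),round(d["conf"],2)) for n in("pin_tip","hole_middle") for d in robot.tip_of("scene",n)[:2]])
q=lambda y,h,:(-6.3-.574*h,y,39+.819*h)
P=[q(-29.5,8.4),q(-29.5,21.6),q(-29.5,45.6),q(-29.5,85.6)]
p=proj("scene",c2w(s,P));print(p.round(1).tolist())
r0,c0,k=180,255,9
a=cv2.resize(im[r0:r0+65,c0:c0+80],None,fx=k,fy=k,interpolation=cv2.INTER_CUBIC)
a=cv2.convertScaleAbs(a,alpha=2)
for v in p:cv2.drawMarker(a,tuple(int(t) for t in (v-[c0,r0]+.5)*k),(0,0,255),cv2.MARKER_CROSS,10,1)
cv2.imwrite("pics/ins.png",a)
E
```

```text
t 14.62 clamp TCP mm [-49.7 -27.9  81.2] yaw err deg 0.15 scaled [ 0.0004 -0.0028  0.0005] F [-0.1  0.3 -1.7] grip 12.0 58.6
[([206.3, 291.2], 0.66), ([235.0, 275.5], 0.38), ([221.2, 281.8], 0.75), ([236.1, 277.1], 0.57)]
[[284.1, 209.3], [287.7, 206.2], [294.3, 200.6], [306.1, 190.6]]
```

View pics/ins.png

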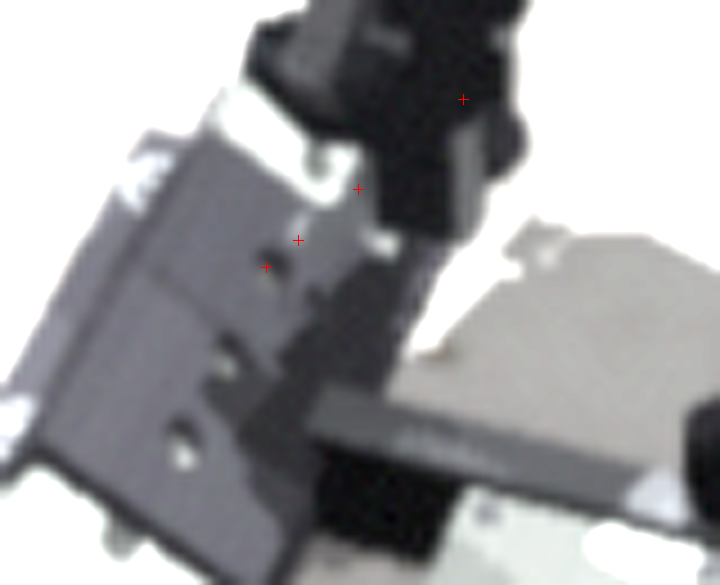

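The right hole (270,262) is uniformly dark, while the middle and left show bright rail, so the right hole is confirmed as the aligned one. The tip at ≈(300,225) stands just above it. I go down along the axis and watch the force.

```bash
python3 -m pendant '[-0.001,-0.0025,0.006,0, -0.004,-0.0025,0.01,0, -0.007,-0.0025,0.015,0, -0.01,-0.0025,0.019,0, -0.012,-0.0025,0.022,0]' >/dev/null;python3 to.py -49.9 -28.9 81;python3 -m pendant '[-0.001,0,0.0014,0, -0.003,0,0.004,0, -0.0045,0,0.006,0, -0.0058,0,0.0082,0, -0.0058,0,0.0082,0]' >/dev/null;python3 to.py -49.9 -28.9 81
```

```text
t 15.18 clamp TCP mm [-44.8 -30.   72.2] yaw err deg 0.07 scaled [ 0.0128  0.0027 -0.0221] F [ 0.3  0.1 -0.7] grip 11.7 58.6
t 15.6 clamp TCP mm [-42.5 -29.9  69.1] yaw err deg 0.08 scaled [ 0.0184  0.0026 -0.0298] F [-0.  -0.5 -0.8] grip 11.9 58.6
```

```bash
python3 -m pendant '[0,0.0015,0,0, 0,0.002,0,0, -0.001,0.002,0.0015,0, -0.002,0.002,0.003,0, -0.0029,0.002,0.0041,0]' >/dev/null;python3 to.py -42 -28.9 69;python3 -m pendant '[-0.001,0,0.0014,0, -0.0015,0,0.002,0, -0.0022,0,0.003,0, -0.0029,0,0.0041,0, -0.0029,0,0.0041,0]' >/dev/null;python3 to.py -42 -28.9 69
```

```text
t 16.02 clamp TCP mm [-41.5 -29.1  67.5] yaw err deg 0.08 scaled [ 0.0014  0.0005 -0.0037] F [-0.2 -0.3 -0.9] grip 11.9 58.6
t 16.43 clamp TCP mm [-40.3 -29.2  65.8] yaw err deg 0.07 scaled [ 0.0043  0.0006 -0.008 ] F [-1.5 -0.1 -1.2] grip 11.7 58.6
```

```bash
for k in 1; do python3 -m pendant '[-0.0015,0,0.002,0, -0.003,0,0.0041,0, -0.0045,0,0.006,0, -0.0058,0,0.0082,0, -0.0058,0,0.0082,0]' >/dev/null;python3 to.py -42 -28.9 69;done
```

```text
t 16.85 clamp TCP mm [-37.9 -29.1  62.4] yaw err deg 0.07 scaled [ 0.0103  0.0006 -0.0164] F [-0.1  0.5 -1.5] grip 11.5 58.6
```

```bash
python3 -m pendant '[-0.0015,0,0.002,0, -0.003,0,0.0041,0, -0.0045,0,0.006,0, -0.0058,0,0.0082,0, -0.0072,0,0.0102,0]' >/dev/null;python3 to.py -42 -28.9 69;python3 -m pendant '[-0.0015,0,0.002,0, -0.003,0,0.0041,0, -0.0045,0,0.006,0, -0.0058,0,0.0082,0, -0.0072,0,0.0102,0]' >/dev/null;python3 to.py -42 -28.9 69
```

```text
t 17.27 clamp TCP mm [-35.  -29.1  58.6] yaw err deg 0.08 scaled [ 0.0176  0.0006 -0.0261] F [-1.7  0.2  0.6] grip 12.0 58.7
t 17.68 clamp TCP mm [-32.1 -29.2  55.1] yaw err deg 0.09 scaled [ 0.0247  0.0008 -0.0347] F [-5.9 -1.3  7. ] grip 12.2 59.0
```

```bash
python3 -m pendant '[-0.0015,0,0.002,0, -0.003,0,0.0041,0, -0.0045,0,0.006,0, -0.0058,0,0.0082,0, -0.0072,0,0.0102,0]' >/dev/null;python3 to.py -42 -28.9 69;python3 -m pendant '[-0.0015,0,0.002,0, -0.0025,0,0.0036,0, -0.0036,0,0.005,0, -0.0043,0,0.006,0, -0.0043,0,0.006,0]' >/dev/null;python3 to.py -42 -28.9 69
```

```text
t 18.1 clamp TCP mm [-29.6 -29.3  52.3] yaw err deg 0.11 scaled [ 0.0311  0.0011 -0.0416] F [-12.5  -2.5  17.1] grip 12.0 60.2
t 18.52 clamp TCP mm [-28.8 -29.3  51.6] yaw err deg 0.14 scaled [ 0.0334  0.0012 -0.0433] F [-20.2  -3.6  28.6] grip 11.6 61.6
```

```bash
python3 -m pendant '[-0.0015,0,0.002,0, -0.003,0,0.0041,0, -0.003,0,0.0041,0, -0.003,0,0.0041,0, -0.003,0,0.0041,0]' >/dev/null;python3 to.py -42 -28.9 69; python3 -m pendant '[0.003,0,-0.004,0, 0.006,0,-0.008,0, 0.01,0,-0.014,0, 0.01,0,-0.014,0, 0.01,0,-0.014,0]' >/dev/null;python3 to.py -42 -28.9 69
```

```text
t 18.93 clamp TCP mm [-28.4 -29.4  51.3] yaw err deg 0.16 scaled [ 0.0343  0.0012 -0.0439] F [-27.9  -4.9  40.4] grip 11.7 63.2
t 19.35 clamp TCP mm [-29.6 -29.3  52.3] yaw err deg 0.07 scaled [ 0.031   0.001  -0.0418] F [1.8 0.3 0.2] grip 11.8 59.1
```

```bash
python3 -m pendant '[0,0,0,0,0,0,0,0,0,0,0,0,0,0,0,0,0,0,0,0]' 40 >/dev/null; python3 -m pendant '[0,0,-0.03,0, 0,0,-0.1,0, 0,0,-0.19,0, 0.04,0,-0.25,0, 0.1,0,-0.28,0]' >/dev/null;python3 -m pendant '[0.08,0,0,0, 0.17,-0.05,0,0, 0.25,-0.12,0,0, 0.32,-0.2,0,0, 0.36,-0.25,0,0]' >/dev/null;python3 to.py -42 -28.9 69
python3 - <<'E'
from h import *
s=np.load("s.npy");q=lambda y,h:(-6.3-.574*h,y,39+.819*h)
for c in("scene","top"):
    cv2.imwrite(f"pics/{c}3.png",robot.grab_frame(c))
    print(c,[(n,np.round(d["pixel"],1).tolist(),round(d["conf"],2)) for n in("pin_grip","pin_tip","jaw_knob","hole_middle") for d in robot.tip_of(c,n)[:1]],"look",[np.round(d["pixel"],1).tolist() for d in robot.look_for(c,"pin")[:1]])
    # expected (col,row): collar top, grip, handle end when home
    print(proj(c,c2w(s,[q(-29.5,8.4+k) for k in(4,28,40)])).round(1).tolist())
    g=cv2.cvtColor(cv2.imread(f"pics/{c}3.png"),cv2.COLOR_BGR2GRAY);p=proj(c,c2w(s,q(-29.5,20)))[0].astype(int)
    print(g[p[1]-16:p[1]+14,p[0]-12:p[0]+26] if c=="scene" else "")
E
```

```text
t 20.6 clamp TCP mm [-216.3 -130.5  164.8] yaw err deg 0.06 scaled [-0.4359  0.2537  0.2394] F [ 0.7 -0.3  0.1] grip 40.0 0.0
scene [('pin_grip', [207.2, 293.8], 0.48), ('pin_tip', [214.4, 281.9], 0.7), ('jaw_knob', [233.4, 336.3], 0.69), ('hole_middle', [220.2, 278.0], 0.66)] look [[206.5, 291.0]]
[[285.2, 208.3], [291.8, 202.8], [295.1, 199.9]]
[[164 165 159 ... 156 158 160]
 [163 161 143 ... 159 162 163]
 [161 154 122 ... 161 164 165]
 ...
 [ 60  59  59 ... 177 179 178]
 [ 59  59  60 ... 178 178 178]
 [ 60  60  59 ... 178 177 178]]
top [('pin_grip', [187.9, 353.7], 0.48), ('pin_tip', [192.5, 315.9], 0.68), ('jaw_knob', [232.4, 355.0], 0.81), ('hole_middle', [183.8, 338.8], 0.56)] look [[188.9, 351.9]]
[[351.4, 184.5], [353.8, 187.8], [355.1, 189.5]]
```

```bash
python3 - <<'E'
from h import *
s=np.load("s.npy")
for c in("scene","top"):
    g=cv2.cvtColor(cv2.imread(f"pics/{c}3.png"),cv2.COLOR_BGR2GRAY).astype(np.float32);h=np.arange(-4,64,3.)
    for dx in(0,1.5,-1.5):
        P=np.c_[-6.3-.574*h,np.full(len(h),-29.5),39+.819*h];p=proj(c,c2w(s,P)).astype(np.float32)
        p=p+np.float32([dx*.6,dx*.8])
        print(c,dx,list(zip(h.astype(int).tolist(),cv2.remap(g,p[:,0][None],p[:,1][None],1)[0].astype(int).tolist())))
E
python3 to.py 0 0 0
```

```text
scene 0 [(-4, 60), (-1, 59), (2, 69), (5, 97), (8, 112), (11, 76), (14, 49), (17, 45), (20, 44), (23, 41), (26, 47), (29, 46), (32, 47), (35, 58), (38, 71), (41, 74), (44, 85), (47, 94), (50, 106), (53, 134), (56, 154), (59, 157), (62, 159)]
scene 1.5 [(-4, 59), (-1, 58), (2, 66), (5, 91), (8, 86), (11, 48), (14, 34), (17, 34), (20, 34), (23, 35), (26, 37), (29, 39), (32, 40), (35, 42), (38, 42), (41, 48), (44, 54), (47, 58), (50, 62), (53, 73), (56, 122), (59, 150), (62, 159)]
scene -1.5 [(-4, 60), (-1, 60), (2, 67), (5, 85), (8, 109), (11, 116), (14, 94), (17, 84), (20, 70), (23, 54), (26, 57), (29, 59), (32, 80), (35, 118), (38, 134), (41, 137), (44, 146), (47, 152), (50, 152), (53, 156), (56, 157), (59, 157), (62, 157)]
top 0 [(-4, 100), (-1, 95), (2, 88), (5, 76), (8, 64), (11, 60), (14, 59), (17, 57), (20, 56), (23, 56), (26, 57), (29, 56), (32, 56), (35, 56), (38, 56), (41, 56), (44, 58), (47, 58), (50, 57), (53, 58), (56, 60), (59, 59), (62, 58)]
top 1.5 [(-4, 75), (-1, 64), (2, 60), (5, 59), (8, 57), (11, 57), (14, 57), (17, 57), (20, 56), (23, 56), (26, 56), (29, 56), (32, 56), (35, 57), (38, 58), (41, 57), (44, 58), (47, 60), (50, 60), (53, 58), (56, 57), (59, 57), (62, 56)]
top -1.5 [(-4, 80), (-1, 90), (2, 98), (5, 100), (8, 96), (11, 88), (14, 76), (17, 64), (20, 60), (23, 58), (26, 57), (29, 56), (32, 56), (35, 57), (38, 56), (41, 56), (44, 56), (47, 56), (50, 56), (53, 58), (56, 57), (59, 57), (62, 59)]
t 21.2 clamp TCP mm [-213.9 -128.9  163.9] yaw err deg 0.14 scaled [-0.5357  0.3207  0.4097] F [-0.2 -0.2  0. ] grip 39.8 0.0
```

The bright collar sits right at plate level, with no shank showing, and the pin met a hard stop at 49 N. The robot is clear of everything. Handing in.

```bash
python3 -c "
from cell import robot
print(robot.finish_job())"
```

```text
the job is handed in; nothing more can be done
None
```

I handed the job in with the enclosure clamped against the fixed jaw and the pin in the plate's right hole, collar on the plate by force stop and camera check. The interface returned no verdict.

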